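# Hold a dish carrier level above its cabinet

### The arm

A 7-joint arm with a two-finger parallel gripper is mounted at the origin on a cart in front of the work surface, level with it; the furniture and walls round the work are solid. World frame = base frame: x ahead of the robot, y to its left, z up, the work surface at z = 0. Lengths are in m, angles in degrees, forces in N, time in s.
With the tool pointing down it reaches from about 0.4 to 0.85 m from the base axis. Payload 4.4 kg.
Tool frame: the origin (TCP) lies between the finger pads; the fingertips stand 17 mm ahead of it and the grasp point (between the pads) lies 2 mm behind it; z points along the fingers, y is the line along which they close (so a half turn about z gives the same grasp; the last joint's range is limited). The gripper opens to 94 mm and grips with 3 to 60 N. Pads are 16 mm wide; open, the fingers measure 119 mm over their backs; the gripper's body (75 mm by 177 mm) begins 78 mm behind the grasp point.
Start: joints at [-79.4, 36.005, 2.206, 86.941, -1.547, 57.084, -1.146], TCP at [0.161, 0.63, 0.222] pointing down, gripper open.
Joint ranges: [-175.42, 175.42], [-21.48, 121.26], [-71.46, 75.88], [10.55, 141.38], [-63.04, 243.04], [13.31, 113.54], [-168.57, 168.57]. Speed limits (degrees/s): [147.25, 147.25, 180, 180, 180, 180, 180].

### API

Orientations are given as [roll, pitch, yaw] about the fixed x, y, z axes, in that order (R = Rz(yaw) Ry(pitch) Rx(roll)).
In Python, from station import get_state, eyes, robot gives the robot as it stands.
- The arm moves only by the tool send_rows, never from a script. Its argument "plan" is a list of rows, each a list of 7 numbers: the closure, from 0 (fully open) to 1 (shut), then the shift along the tool's x, y, z normalised to -1 to 1, where 1 is 50 cm, then the turn, a rotation vector about the tool's x, y, z normalised to -1 to 1, where 1 is pi rad. In form: [[gripper, tx, ty, tz, wx, wy, wz], ...]. A call has 1 to 10 rows; each row shifts and turns the commanded pose from where the row before left it, along the tool's axes as they then stand; what a row does not reach is not made up. A row lasts 1/10 s, in which the tool goes at most 50 mm and 8.59 degrees, less where a joint would pass 70% of its speed; a pose out of reach is approached as far as the arm can. A call with a number of a shift or a turn outside -1 to 1 is refused whole. A call with a gripper value outside its range is refused whole. The fingers move at their own pace and stop on an object; "squeeze" is the grip in N (left out, the last holds). Time passes only in rows, so rows that do not move let the fingers close. It gives the time, the measured TCP pose, the force, the opening and the grip force at its end, in the units of the state.
- get_state(): the state, without advancing time (a new reading comes with each control period).
- eyes.camera(name): name is "scene" or "top"; returns the picture (400x640x3 uint8, red, green, blue); there is no depth.
- eyes.camera_info(name): a dict with "fx", "fy", "cx", "cy" (pixels), "eye" and "attitude" of the camera in the world. Camera axes: x right, y down, z forward; pixel columns grow to the right and rows downward; lengths in m; the calibration is good to about 2 mm. A picture is of the moment at which its call begins. camera_info takes no time and is no camera call.
- robot.sign_off(): hands the job in; it is judged then, once.
The state is a dict: "time": time; "qpos": joint angles; "qvel": joint speeds; "tau": joint torques, N m; "tcp_pos": TCP position; "orientation": TCP orientation; "force": force on the tool from outside, world axes, zero at the start; "torque": the same for the moment, N m; "gripper_width": opening from 0.0 (shut) to 1.0 (fully open); "grasp_force": force on a finger pad.
Only numpy, scipy, OpenCV 4.12 (cv2) and the standard library are available. Lean on these libraries where they do the work, as an engineer would, in place of code of your own. Each camera call takes 0.05 s, during which the arm holds its last target. There are 200 camera calls.

### The job

Pull the blue-framed drop-front door of the small bench cabinet down to its fully open stop, take the dish carrier inside by its red grip and lift it out, without tipping it or spilling the two dishes that stand loose on it. Raise it until its underside is at least 3 cm above the highest edge of the cabinet's walls and finish while still holding it there, level and steady, with the door left open. Leave the jar, the bottle and the timer where they stand.

Things in the scene. Friction and masses are not known exactly. Their poses are not given: they have to be found in the camera images.
- cabinet: White slope-front cabinet fixed to the bench, 180 (x, front to back) x 240 (y, to its left) mm. Origin: centre of footprint, on the bench. Floor 6 mm up. Front sill 56 high, 10 thick, outer face x -90; back wall 190 high (the highest edge), 10 thick, outer face x +90; sides 8 thick, sloping from 50 high in front to 190 behind. No top: the shut door is the sloping cover.
- door (a joint): Door angle, rad. 0 = shut, leaning back on the back wall (door plane 42 deg above horizontal, rising to the back); grows as it swings up, over and down to the robot; 0.84 = upright; 2.0 = open stop, 23 deg above horizontal on the robot's side. 0.35 kg, damped hinge, little friction: left alone short of upright it falls shut, past upright it sinks by itself to the stop in about 3 s.
- door_hinge (a point): Middle of the hinge line at the door's lower edge: cabinet x = -90 mm, y = 0, z = 60 mm. The hinge line runs along the cabinet's y axis. Axes: the cabinet's while the door is shut; they turn with the door.
- door_pull (a point): Middle of the black pull tab on the door's upper edge, 250 mm from the hinge. The tab is 36 mm wide along the hinge line, 12 thick, and stands 50 mm out past the panel in the door's plane (20 mm beyond this point). Panel 220 long, 240 wide, 8 thick, blue frame, clear pane. Can be pinched from above across the 36 mm; it turns between the fingers as the door swings.
- carrier: Loose aluminium dish carrier, about 0.25 kg, standing on the cabinet floor: rimmed plate 80 (x) x 170 (y) mm, rim 10 mm high and 3 thick, inner floor 5 mm above its underside; a post in the middle carries a red grip block. Origin: centre of its underside. y: its long side, nearly along the cabinet's y; z up.
- carrier_grip (a point): Centre of the carrier's red grip block, 88 mm above the carrier's underside. The block is 36 mm along the carrier's x, 14 mm along its y, 24 mm high; pinch it across the 14 mm from above. The post below it is 22 x 12 mm.
- dish_a: Open petri dish with paper strips, 55 mm across, 14 mm high, about 25 g, standing loose on the carrier on the +y side of its post. Origin: centre of its underside.
- dish_b: The like dish on the -y side of the post. Origin: centre of its underside.
- jar: Bystander: clear sample jar with red lid, 66 mm across, 92 mm high, on the bench. Origin: centre of its underside.
- reagent_bottle_5: Bystander: white bottle with blue cap, 56 mm across, 106 mm high, on the bench. Origin: centre of its underside.
- timer: Bystander: white bench timer, 35 x 62 x 62 mm, standing on the bench. Origin: centre of its underside.

How it is judged:
By the outcome, as a careful person would: the job done as asked, in the order asked, and still so for the second after the job is handed in, while the arm keeps its last pose, push and grip.
It also fails if it takes over 51 s, if anything falls off the work surface, if the arm or the gripper's body presses on something with over 40 N, if the wrist force passes 120 N, or if a joint passes its speed limit or range.

## Working session

There is one attempt and no reset: what is moved stays moved. The work goes in short steps, Python scripts to look and compute and a tool call to move; the robot and the scene stay as the last step left them, time stands still between calls to the robot, and variables do not carry over. Pictures are saved under pics/ and viewed, at most 10 in all, crops included, and the job is handed in when it is done.

Besides the shell and the picture viewer there is one more tool, called after "Emit:" as a command line: name --pt "numbers of a row" for each row, then --argument value for the rest. send_rows: Moves the arm, as the interface text tells. Scaled input: -1 to 1 covers 50 cm each way for a shift and pi rad each way for a turn. Its arguments: {"type":"object","properties":{"plan":{"type":"array"},"squeeze":{"type":"number"}},"required":["plan"]}

```bash
mkdir -p pics; python3 - <<'E'
from station import get_state, eyes
import cv2
for n in("scene","top"):
    im=eyes.camera(n); cv2.imwrite(f"pics/{n}0.png",im[:,:,::-1]); print(n,eyes.camera_info(n))
print(get_state())
E
```

```text
scene {'fx': 485.8704990912466, 'fy': 485.8704990912466, 'cx': 325.3628330931815, 'cy': 193.80887826593425, 'eye': array([ 0.80631311, -0.81606059,  0.90657832]), 'attitude': array([-128.58333697,    0.53311434,   15.17652679])}
top {'fx': 431.8896438405314, 'fy': 431.8896438405314, 'cx': 321.9600699025962, 'cy': 193.60850895226713, 'eye': array([-0.0707824 , -0.10075978,  0.94653981]), 'attitude': array([-141.03475783,    0.34907288,  -73.71068119])}
{'time': 0.1, 'qpos': array([-79.40051427,  36.05309746,   2.20297924,  86.98873827,
        -1.54676167,  57.08393439,  -1.14470497]), 'qvel': array([-0.07093947, -0.09352971,  0.00030637, -0.19956627,  0.00644869,
       -0.09074263,  0.03885802]), 'tau': array([ 3.10572628e-03, -5.50794482e+01,  1.14768650e+00, -1.87118930e+01,
       -5.20876609e-02,  1.92115892e-02,  5.50963307e-05]), 'tcp_pos': array([0.16114841, 0.62912968, 0.22166056]), 'orientation': array([-1.79903920e+02,  1.24256191e-03,  1.65631614e+02]), 'force': array([-0.50097425, -0.22139794,  0.71986994]), 'torque': array([ 0.00657387, -0.04860679, -0.00692615]), 'grasp_force': 0.0, 'gripper_width': 0.9989768541776117}
```

View pics/scene0.png

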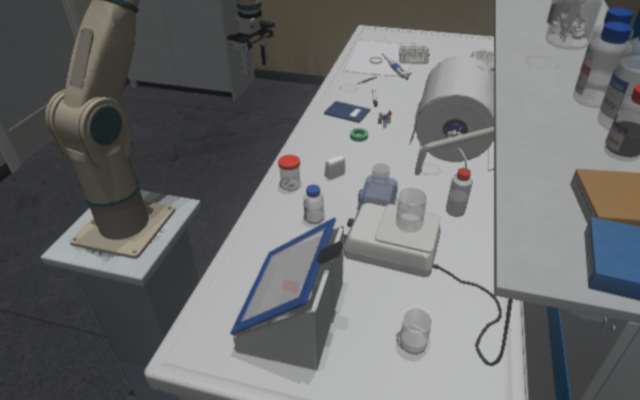

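View pics/top0.png

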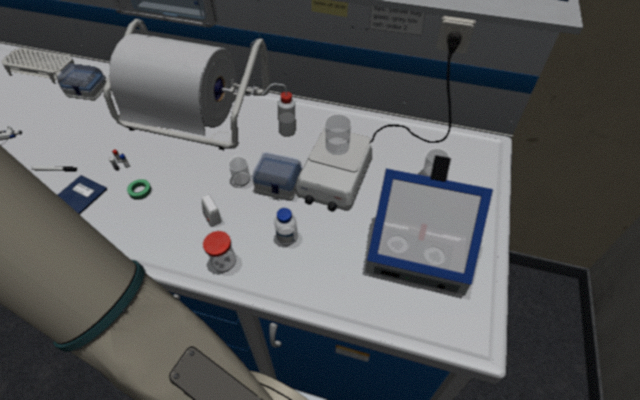

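```bash
cat > h.py <<'E'
import numpy as np, cv2
from scipy.spatial.transform import Rotation as R
from station import get_state, eyes
def cam(n):
    c=eyes.camera_info(n); return c,R.from_euler('xyz',c['attitude'],degrees=True).as_matrix(),np.array(c['eye'])
def ray(n,p):
    c,M,e=cam(n); d=M@np.array([(p[0]-c['cx'])/c['fx'],(p[1]-c['cy'])/c['fy'],1]); return e,d/np.linalg.norm(d)
def proj(n,P):
    c,M,e=cam(n); q=M.T@(np.array(P)-e); return np.array([c['fx']*q[0]/q[2]+c['cx'],c['fy']*q[1]/q[2]+c['cy']])
def tri(p,q):
    a,u=ray('scene',p); b,v=ray('top',q)
    s,t=np.linalg.lstsq(np.c_[u,-v],b-a,rcond=None)[0]
    x,y=a+s*u,b+t*v; return (x+y)/2,np.linalg.norm(x-y)*1000
def onz(n,p,z):
    e,d=ray(n,p); return e+d*(z-e[2])/d[2]
def blobs(n,im,lo,hi,amin,box=None):
    h=cv2.cvtColor(im,cv2.COLOR_RGB2HSV); m=cv2.inRange(h,lo,hi)
    if box: k=np.zeros_like(m); k[box[1]:box[3],box[0]:box[2]]=255; m&=k
    cs,_=cv2.findContours(m,cv2.RETR_EXTERNAL,cv2.CHAIN_APPROX_NONE)
    return sorted([c for c in cs if cv2.contourArea(c)>=amin],key=cv2.contourArea,reverse=True)
def cen(c): m=cv2.moments(c); return np.array([m['m10'],m['m01']])/m['m00']
E
python3 - <<'E'
from h import *
np.set_printoptions(precision=4,suppress=True)
box={'scene':(225,210,350,365),'top':(360,160,500,300)}
Q={};T={};G={}
for n in box:
    im=cv2.imread(f'pics/{n}0.png')[:,:,::-1].copy()
    b=blobs(n,im,(105,110,40),(130,255,255),20,box[n])
    hull=cv2.convexHull(np.vstack(b))
    for eps in np.arange(1,25,.5):
        q=cv2.approxPolyDP(hull,eps,True)
        if len(q)<=4: break
    Q[n]=q[:,0]; print(n,eps,q[:,0].tolist())
    for c in blobs(n,im,(0,0,0),(180,255,45),15,{'scene':(310,225,355,275),'top':(420,145,460,190)}[n])[:2]: print('black',cen(c),cv2.contourArea(c),cv2.minAreaRect(c))
    for lo,hi in(((0,35,60),(12,255,255)),((170,35,60),(180,255,255))):
        for c in blobs(n,im,lo,hi,4,box[n])[:2]: print('red',cen(c),cv2.contourArea(c))
a=[cv2.resize(cv2.imread(f'pics/{n}0.png')[y0:y1,x0:x1],(390,400)) for n,(x0,y0,x1,y1) in {'scene':(220,210,360,354),'top':(360,150,500,294)}.items()]
cv2.imwrite('pics/crop0.png',np.hstack(a))
E
```

```text
scene 1.5 [[334, 219], [305, 303], [232, 332], [269, 254]]
top 1.5 [[387, 169], [491, 190], [470, 283], [367, 259]]
black [439.7796 168.3914] 313.0 ((439.8077087402344, 168.46153259277344), (14.708709716796875, 23.730051040649414), 11.309932708740234)
```

View pics/crop0.png

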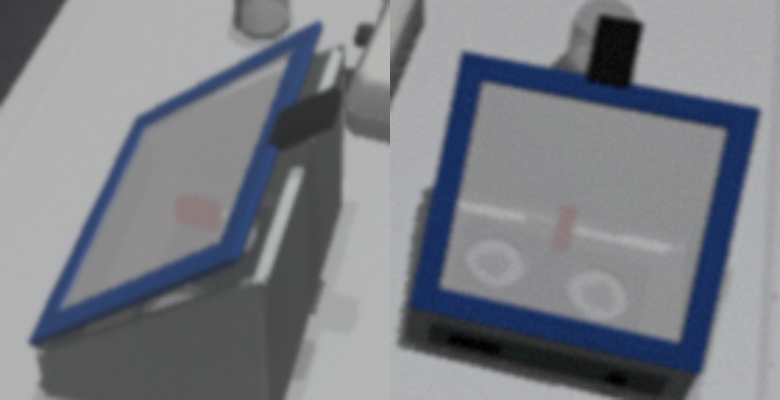

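```bash
python3 - <<'E'
from h import *
np.set_printoptions(precision=4,suppress=True)
S=[(334,219),(305,303),(232,332),(269,254)];T=[(387,169),(491,190),(470,283),(367,259)]
P=[]
for s,t in zip(S,T): p,e=tri(s,t);P.append(p);print(p,round(e,1))
P=np.array(P)
yax=(P[0]-P[1])+(P[3]-P[2]); yaw=np.degrees(np.arctan2(-yax[0],yax[1])); print('yaw',yaw)
d=P[:2].mean(0)-P[2:].mean(0); print('len',np.linalg.norm(d),np.linalg.norm(P[0]-P[1]),'elev',np.degrees(np.arcsin(d[2]/np.linalg.norm(d))), 'dir',np.degrees(np.arctan2(d[1],d[0])))
print('low mid',P[2:].mean(0),'up mid',P[:2].mean(0))
for n,b in(('scene',(280,275,305,297)),('top',(412,218,434,245))):
    im=cv2.imread(f'pics/{n}0.png')[:,:,::-1].astype(int); m=((im[...,0]-im[...,1:].max(2))>10).astype(np.uint8)
    k=np.zeros_like(m);k[b[1]:b[3],b[0]:b[2]]=1; ys,xs=np.nonzero(m&k); print(n,len(xs),xs.mean(),ys.mean(),xs.min(),xs.max(),ys.min(),ys.max()); 
    if n=='scene': s=(xs.mean(),ys.mean())
    else: t=(xs.mean(),ys.mean())
print('grip',tri(s,t)); print('tab',tri((331,252),(439.8,168.4)))
E
```

```text
[ 0.612  -0.0526  0.2084] 0.4
[ 0.6168 -0.2849  0.2057] 1.4
[ 0.4561 -0.2871  0.0652] 0.4
[ 0.452  -0.0535  0.0625] 4.7
yaw 1.1059230852481483
len 0.2150106012285422 0.23236390027763462 elev 41.76674816762157 dir 0.5631289474300846
low mid [ 0.454  -0.1703  0.0638] up mid [ 0.6144 -0.1687  0.2071]
scene 160 290.51875 286.05625 283 298 280 292
top 71 422.2535211267606 231.85915492957747 419 426 224 239
grip (array([ 0.5432, -0.1632,  0.0939]), np.float64(0.40566478417476426))
tab (array([ 0.634 , -0.1666,  0.2236]), np.float64(2.595620957055373))
```

Emit:
send_rows --pt "0 0 0 -0.071 0 0 -0.043" --pt "0 0 0 -0.071 0 0 -0.043" --pt "0 0 0 -0.071 0 0 0" --pt "0 -0.021 -0.0366 -0.071 0 0 0" --pt "0 -0.021 -0.0366 -0.071 0 0 0" --pt "0 -0.042 -0.073 0 0 0 0" --pt "0 -0.042 -0.073 0 0 0 0" --pt "0 -0.042 -0.073 0 0 0 0" --pt "0 -0.042 -0.073 0 0 0 0" --pt "0 -0.042 -0.073 0 0 0 0" --squeeze 20

```text
time: 1.1
tcp_pos: [0.2921, 0.4112, 0.3997]
orientation: [-180.0, -0.0, -178.9]
force: [0.4, -1.5, 0.5]
gripper_width: 1.001
grasp_force: 0.0
```

Emit:
send_rows --pt "0 -0.042 -0.073 0 0 0 0" --pt "0 -0.042 -0.073 0 0 0 0" --pt "0 -0.042 -0.073 0 0 0 0" --pt "0 -0.042 -0.073 0 0 0 0" --pt "0 -0.042 -0.073 0 0 0 0" --pt "0 -0.042 -0.073 0 0 0 0" --pt "0 -0.042 -0.073 0 0 0 0" --pt "0 -0.042 -0.073 0 0 0 0" --pt "0 -0.042 -0.073 0 0 0 0" --pt "0 -0.042 -0.073 0 0 0 0"

```text
time: 2.1
tcp_pos: [0.5089, 0.0507, 0.3998]
orientation: [180.0, -0.0, -178.9]
force: [0.7, 0.6, -0.1]
gripper_width: 0.999
grasp_force: 0.0
```

Emit:
send_rows --pt "0 -0.042 -0.073 0 0 0 0" --pt "0 -0.042 -0.073 0 0 0 0" --pt "0 -0.042 -0.073 0 0 0 0" --pt "0 -0.042 -0.073 0 0 0 0" --pt "0 -0.042 -0.073 0 0 0 0" --pt "0 -0.021 -0.0366 0 0 0 0" --pt "0 -0.021 -0.0366 0 0 0 0" --pt "0 0 0 0 0 0 0" --pt "0 0 0 0 0 0 0"

```text
time: 3.0
tcp_pos: [0.6384, -0.164, 0.3992]
orientation: [179.9, -0.1, -178.9]
force: [-0.4, 1.2, -0.5]
gripper_width: 1.001
grasp_force: 0.0
```

Emit:
send_rows --pt "0 0.004 -0.006 0.02 0 0 0" --pt "0 0 0 0.05 0 0 0" --pt "0 0 0 0.06 0 0 0" --pt "0 0 0 0.06 0 0 0" --pt "0 0 0 0.05 0 0 0" --pt "0 0 0 0.04 0 0 0" --pt "0 0 0 0.03 0 0 0" --pt "0 0 0 0.02 0 0 0" --pt "0 0 0 0.014 0 0 0" --pt "0 0 0 0 0 0 0"

```text
time: 4.0
tcp_pos: [0.6363, -0.1668, 0.2273]
orientation: [180.0, -0.1, -178.9]
force: [0.3, -0.4, -0.1]
gripper_width: 1.002
grasp_force: 0.0
```

Emit:
send_rows --pt "1 0 0 0 0 0 0" --pt "1 0 0 0 0 0 0" --pt "1 0 0 0 0 0 0" --pt "1 0 0 0 0 0 0" --pt "1 0 0 0 0 0 0" --pt "1 0 0 0 0 0 0" --pt "1 0 0 0 0 0 0" --pt "1 0 0 0 0 0 0"

```text
time: 4.8
tcp_pos: [0.6368, -0.1678, 0.2279]
orientation: [-180.0, -0.0, -178.9]
force: [-0.3, -0.7, -0.5]
gripper_width: 0.38
grasp_force: 20.0
```

Emit:
send_rows --pt "1 0.0092 0 -0.0097 0 0 0" --pt "1 0.0092 0 -0.0097 0 0 0" --pt "1 0.0194 0 -0.0184 0 0 0" --pt "1 0.0203 0 -0.0174 0 0 0" --pt "1 0.0212 0 -0.0163 0 0 0" --pt "1 0.0221 0 -0.0152 0 0 0" --pt "1 0.0228 0 -0.014 0 0 0" --pt "1 0.0235 0 -0.0128 0 0 0" --pt "1 0.0242 0 -0.0115 0 0 0"

```text
time: 5.7
tcp_pos: [0.5491, -0.1692, 0.2904]
orientation: [180.0, -0.1, -178.9]
force: [-2.1, -3.8, -10.1]
gripper_width: 0.38
grasp_force: 20.0
```

Emit:
send_rows --pt "1 0.0247 0 -0.01 0 0 0" --pt "1 0.0253 0 -0.0087 0 0 0" --pt "1 0.0257 0 -0.0074 0 0 0" --pt "1 0.026 0 -0.006 0 0 0" --pt "1 0.0263 0 -0.0047 0 0 0" --pt "1 0.0265 0 -0.0033 0 0 0" --pt "1 0.0267 0 -0.0021 0 0 0" --pt "1 0.0267 0 -0.0007 0 0 0" --pt "1 0.0267 0 0.0007 0 0 0" --pt "1 0.0267 0 0.0021 0 0 0"

```text
time: 6.7
tcp_pos: [0.4201, -0.1714, 0.3111]
orientation: [180.0, 0.1, -178.9]
force: [1.2, -0.6, -5.7]
gripper_width: 0.38
grasp_force: 20.0
```

Emit:
send_rows --pt "1 0.0265 0 0.0035 0 0 0" --pt "1 0.0263 0 0.0049 0 0 0" --pt "1 0.026 0 0.0062 0 0 0" --pt "1 0.0257 0 0.0076 0 0 0" --pt "1 0 0 0 0 0 0"

```text
time: 7.2
tcp_pos: [0.3663, -0.1723, 0.2996]
orientation: [179.9, -0.0, -178.9]
force: [-0.5, 0.2, -1.9]
gripper_width: 0.377
grasp_force: 20.0
```

Open and let the door sink, holding the arm still.

Emit:
send_rows --pt "0 0 0 0 0 0 0" --pt "0 0 0 0 0 0 0" --pt "0 0 0 0 0 0 0" --pt "0 0 0 0 0 0 0" --pt "0 0 0 0 0 0 0" --pt "0 0 0 0 0 0 0" --pt "0 0 0 0 0 0 0" --pt "0 0 0 0 0 0 0" --pt "0 0 0 0 0 0 0" --pt "0 0 0 0 0 0 0"

```text
time: 8.2
tcp_pos: [0.368, -0.1727, 0.2994]
orientation: [180.0, -0.0, -178.9]
force: [-0.1, 0.1, -0.6]
gripper_width: 1.003
grasp_force: 0.0
```

Emit:
send_rows --pt "0 0 0 0 0 0 0" --pt "0 0 0 0 0 0 0" --pt "0 0 0 0 0 0 0" --pt "0 0 0 0 0 0 0" --pt "0 0 0 0 0 0 0" --pt "0 0 0 0 0 0 0" --pt "0 0 0 0 0 0 0" --pt "0 0 0 0 0 0 0" --pt "0 0 0 0 0 0 0" --pt "0 0 0 0 0 0 0"

```text
time: 9.2
tcp_pos: [0.368, -0.1727, 0.2994]
orientation: [180.0, -0.0, -178.9]
force: [-0.5, 0.8, 0.8]
gripper_width: 1.004
grasp_force: 0.0
```

Emit:
send_rows --pt "0 0 0.02 -0.02 0 0 0" --pt "0 0 0.04 -0.04 0 0 0" --pt "0 0 0.07 -0.05 0 0 0" --pt "0 0 0.08 -0.05 0 0 0" --pt "0 0 0.08 -0.04 0 0 0" --pt "0 0 0.08 0 0 0 0" --pt "0 0 0.08 0 0 0 0" --pt "0 0 0.08 0 0 0 0" --pt "0 0 0.05 0 0 0 0" --pt "0 0 0.02 0 0 0 0"

```text
time: 10.2
tcp_pos: [0.3618, 0.1296, 0.3993]
orientation: [180.0, -0.0, -178.7]
force: [-0.5, -0.8, 0.2]
gripper_width: 1.0
grasp_force: 0.0
```

```bash
python3 - <<'E'
from h import *
a=[]
for n,(x0,y0,x1,y1) in {'scene':(170,190,370,370),'top':(330,150,530,330)}.items():
    im=eyes.camera(n); cv2.imwrite(f"pics/{n}1.png",im[:,:,::-1]); a.append(cv2.resize(im[y0:y1,x0:x1,::-1],(400,360)))
cv2.imwrite('pics/crop1.png',np.hstack(a))
s=get_state();print(s['time'],s['tcp_pos'])
E
```

```text
10.3 [0.36216946 0.12776332 0.39926067]
```

View pics/crop1.png

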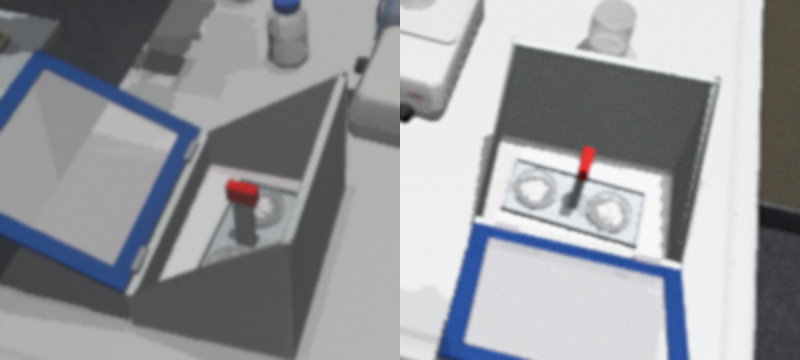

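```bash
python3 - <<'E'
from h import *
np.set_printoptions(precision=4,suppress=True)
I={n:cv2.imread(f'pics/{n}1.png')[:,:,::-1].copy() for n in('scene','top')}
bx={'scene':(270,270,310,300),'top':(410,215,440,250)}
g={}
for n in I:
    im=I[n].astype(int); m=((im[...,0]-im[...,1:].max(2))>45).astype(np.uint8)
    k=np.zeros_like(m);b=bx[n];k[b[1]:b[3],b[0]:b[2]]=1
    ys,xs=np.nonzero(m&k); hull=cv2.convexHull(np.c_[xs,ys].astype(np.int32)); g[n]=cen(hull); print(n,len(xs),g[n],hull[:,0].tolist())
p,e=tri(g['scene'],g['top']);print('grip',p,e)
print('pred top/scene proj of 36x14 block for yaw 1.1 & 6:')
for yaw in(-4,1,6):
  for n in I:
    c=np.array([p+R.from_euler('z',yaw,degrees=True).apply([sx*.018,sy*.007,sz*.012]) for sx in(-1,1) for sy in(-1,1) for sz in(-1,1)])
    h=cv2.convexHull(np.array([proj(n,q) for q in c],np.float32)); print(yaw,n,cen(h),h[:,0].round(1).tolist())
# carrier plate in top
a=cv2.resize(I['top'][210:290,370:470,::-1],(800,600)[:2],interpolation=cv2.INTER_CUBIC) if 0 else cv2.resize(I['top'][215:285,370:463,::-1],(744,560),interpolation=cv2.INTER_CUBIC)
cv2.imwrite('pics/carr.png',a)
E
```

```text
scene 114 [290.4611 284.0467] [[298, 286], [297, 288], [295, 289], [286, 287], [284, 286], [283, 284], [283, 281], [285, 279], [294, 281], [297, 282], [298, 283]]
top 98 [422.6182 230.3315] [[427, 227], [425, 233], [422, 239], [420, 239], [419, 238], [419, 233], [420, 227], [421, 224], [422, 223], [425, 223], [427, 224]]
grip [ 0.5433 -0.1629  0.1001] 0.3205041439641077
pred top/scene proj of 36x14 block for yaw 1.1 & 6:
-4 scene [290.5165 283.9774] [[299.70001220703125, 287.3999938964844], [297.29998779296875, 292.1000061035156], [281.8999938964844, 288.0], [281.20001220703125, 280.6000061035156], [283.79998779296875, 275.8999938964844], [299.20001220703125, 280.0]]
-4 top [422.6855 230.4249] [[428.1000061035156, 222.39999389648438], [424.8999938964844, 234.39999389648438], [423.1000061035156, 240.10000610351562], [417.20001220703125, 238.39999389648438], [420.5, 226.5], [422.20001220703125, 220.6999969482422]]
1 scene [290.5029 283.9757] [[299.70001220703125, 286.79998779296875], [297.79998779296875, 291.6000061035156], [281.8999938964844, 288.6000061035156], [281.20001220703125, 281.20001220703125], [283.20001220703125, 276.3999938964844], [299.20001220703125, 279.3999938964844]]
1 top [422.6913 230.4293] [[427.5, 222.0], [425.70001220703125, 234.39999389648438], [423.79998779296875, 240.10000610351562], [417.79998779296875, 238.8000030517578], [419.79998779296875, 226.60000610351562], [421.5, 220.8000030517578]]
6 scene [290.4893 283.9757] [[299.6000061035156, 286.20001220703125], [298.29998779296875, 291.1000061035156], [282.0, 289.20001220703125], [281.29998779296875, 281.79998779296875], [282.79998779296875, 276.8999938964844], [299.1000061035156, 278.79998779296875]]
6 top [422.6976 230.4316] [[426.79998779296875, 221.6999969482422], [426.3999938964844, 234.3000030517578], [424.5, 240.0], [418.5, 239.10000610351562], [419.1000061035156, 226.60000610351562], [420.79998779296875, 220.89999389648438]]
```

View pics/carr.png

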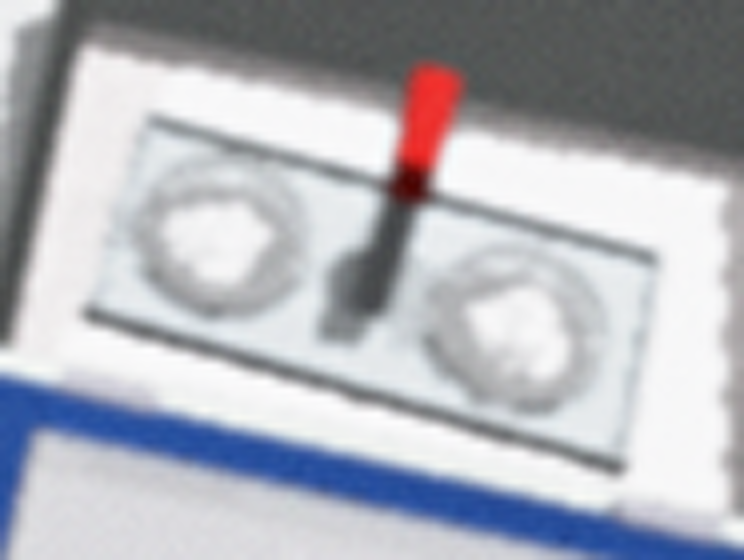

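```bash
python3 - <<'E'
from h import *
np.set_printoptions(precision=4,suppress=True)
C=[onz('top',(370+(u+.5)/8-.5,215+(v+.5)/8-.5),.016) for u,v in((150,120),(655,258),(620,468),(88,315))]
C=np.array(C);print(C,C.mean(0))
for d in(C[0]-C[1],C[3]-C[2]): print('yaw',np.degrees(np.arctan2(-d[0],d[1])),np.linalg.norm(d))
for d in(C[0]-C[3],C[1]-C[2]): print('yaw',np.degrees(np.arctan2(d[1],d[0])),np.linalg.norm(d))
T=np.array([.5425,-.163]); s=get_state(); print(s['tcp_pos'],s['orientation'])
M=R.from_euler('xyz',s['orientation'],degrees=True).as_matrix(); print(M.T@(np.array([*T,.25])-s['tcp_pos'])/.5)
# blue frame corners of open door: elevation
E
```

```text
[[ 0.5824 -0.0833  0.016 ]
 [ 0.5747 -0.2455  0.016 ]
 [ 0.4969 -0.2427  0.016 ]
 [ 0.505  -0.0785  0.016 ]] [ 0.5397 -0.1625  0.016 ]
yaw -2.725891684411766 0.16237860598693554
yaw -2.7972787913327393 0.16445028999050512
yaw -3.540431281905587 0.07755022881531548
yaw -2.011745141025501 0.07775332708026059
[0.3622 0.1278 0.3993] [-179.9814   -0.0192 -178.7707]
[-0.3482 -0.589   0.2986]
```

Emit:
send_rows --pt "0 -0.014 -0.0236 0 0 0 0" --pt "0 -0.028 -0.0471 0 0 0 0" --pt "0 -0.042 -0.0707 0 0 0 0" --pt "0 -0.045 -0.0766 0 0 0 0" --pt "0 -0.045 -0.0766 0 0 0 0" --pt "0 -0.045 -0.0766 0 0 0 0" --pt "0 -0.045 -0.0766 0 0 0 0" --pt "0 -0.042 -0.0707 0 0 0 0" --pt "0 -0.028 -0.0471 0 0 0 0" --pt "0 -0.014 -0.0236 0 0 0 0.022"

```text
time: 11.3
tcp_pos: [0.5412, -0.1695, 0.399]
orientation: [-179.8, -0.1, 176.7]
force: [0.1, 0.3, -1.1]
gripper_width: 0.999
grasp_force: 0.0
```

Emit:
send_rows --pt "0 0 0 0.02 0 0 0" --pt "0 0 0 0.05 0 0 0" --pt "0 0 0 0.07 0 0 0" --pt "0 0 0 0.07 0 0 0" --pt "0 0 0 0.06 0 0 0" --pt "0 0 0 0.05 0 0 0" --pt "0 0 0 0.03 0 0 0" --pt "0 0 0 0.02 0 0 0" --pt "0 0 0 0 0 0 0"

```text
time: 12.2
tcp_pos: [0.5403, -0.1636, 0.2132]
orientation: [180.0, -0.2, 177.2]
force: [-0.7, 0.0, 0.7]
gripper_width: 0.999
grasp_force: 0.0
```

Emit:
send_rows --pt "0 -0.003 0 0.02 0 0 0" --pt "0 0 0 0.04 0 0 0" --pt "0 0 0 0.05 0 0 0" --pt "0 0 0 0.05 0 0 0" --pt "0 0 0 0.04 0 0 0" --pt "0 0 0 0.025 0 0 0" --pt "0 0 0 0.015 0 0 0" --pt "0 0 0 0 0 0 0" --pt "0 0 0 0 0 0 0"

```text
time: 13.1
tcp_pos: [0.544, -0.1642, 0.0951]
orientation: [-180.0, 0.1, 177.1]
force: [-0.9, -0.2, 0.9]
gripper_width: 0.999
grasp_force: 0.0
```

```bash
python3 - <<'E'
from h import *
a=[]
for n,(x0,y0,x1,y1) in {'scene':(200,200,400,380),'top':(330,150,530,330)}.items():
    im=eyes.camera(n); cv2.imwrite(f"pics/{n}2.png",im[:,:,::-1]); a.append(cv2.resize(im[y0:y1,x0:x1,::-1],(400,360)))
cv2.imwrite('pics/crop2.png',np.hstack(a))
s=get_state();print(s['time'],s['tcp_pos'],s['orientation'],s['force'])
E
```

```text
13.2 [ 0.54409631 -0.16420335  0.09534692] [-1.79977578e+02  1.02676606e-01  1.77153810e+02] [-0.80210265  0.23943214  0.31522174]
```

View pics/crop2.png

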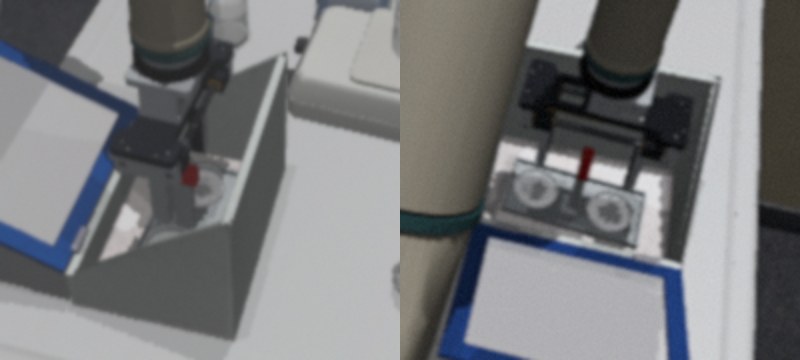

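Emit:
send_rows --pt "0.5 0.002 0 0.005 0 0 0" --pt "0.7 0 0 0 0 0 0" --pt "0.75 0 0 0 0 0 0" --pt "0.78 0 0 0 0 0 0" --pt "0.8 0 0 0 0 0 0" --pt "0.82 0 0 0 0 0 0" --pt "0.84 0 0 0 0 0 0" --pt "0.86 0 0 0 0 0 0" --pt "0.88 0 0 0 0 0 0" --pt "0.92 0 0 0 0 0 0" --squeeze 30

```text
time: 14.2
tcp_pos: [0.5424, -0.1639, 0.0919]
orientation: [180.0, -0.0, 177.1]
force: [0.2, -0.3, -0.0]
gripper_width: 0.184
grasp_force: 0.0
```

Emit:
send_rows --pt "1 0 0 0 0 0 0" --pt "1 0 0 0 0 0 0" --pt "1 0 0 0 0 0 0" --pt "1 0 0 0 0 0 0" --pt "1 0 0 0 0 0 0"

```text
time: 14.7
tcp_pos: [0.5424, -0.1637, 0.0919]
orientation: [180.0, -0.0, 177.2]
force: [0.6, 1.8, -0.5]
gripper_width: 0.149
grasp_force: 30.0
```

Emit:
send_rows --pt "1 0 0 -0.002 0 0 0" --pt "1 0 0 -0.005 0 0 0" --pt "1 0 0 -0.009 0 0 0" --pt "1 0 0 -0.014 0 0 0" --pt "1 0 0 -0.018 0 0 0" --pt "1 0 0 -0.022 0 0 0" --pt "1 0 0 -0.024 0 0 0" --pt "1 0 0 -0.026 0 0 0" --pt "1 0 0 -0.026 0 0 0" --pt "1 0 0 -0.026 0 0 0"

```text
time: 15.7
tcp_pos: [0.5424, -0.1639, 0.1793]
orientation: [-180.0, 0.0, 177.2]
force: [1.0, -0.3, -3.2]
gripper_width: 0.149
grasp_force: 30.0
```

Emit:
send_rows --pt "1 0 0 -0.026 0 0 0" --pt "1 0 0 -0.026 0 0 0" --pt "1 0 0 -0.026 0 0 0" --pt "1 0 0 -0.026 0 0 0" --pt "1 0 0 -0.026 0 0 0" --pt "1 0 0 -0.026 0 0 0" --pt "1 0 0 -0.026 0 0 0" --pt "1 0 0 -0.026 0 0 0" --pt "1 0 0 -0.026 0 0 0"

```text
time: 16.6
tcp_pos: [0.5421, -0.1639, 0.2959]
orientation: [180.0, -0.0, 177.1]
force: [1.3, -0.1, -2.5]
gripper_width: 0.148
grasp_force: 30.0
```

Emit:
send_rows --pt "1 0 0 -0.024 0 0 0" --pt "1 0 0 -0.022 0 0 0" --pt "1 0 0 -0.018 0 0 0" --pt "1 0 0 -0.014 0 0 0" --pt "1 0 0 -0.009 0 0 0" --pt "1 0 0 -0.005 0 0 0" --pt "1 0 0 -0.002 0 0 0" --pt "1 0 0 0 0 0 0" --pt "1 0 0 0 0 0 0" --pt "1 0 0 0 0 0 0"

```text
time: 17.6
tcp_pos: [0.5422, -0.1639, 0.3416]
orientation: [180.0, -0.0, 177.1]
force: [-0.1, -0.4, -2.7]
gripper_width: 0.147
grasp_force: 30.0
```

```bash
python3 - <<'E'
from h import *
a=[]
for n,(x0,y0,x1,y1) in {'scene':(170,120,410,340),'top':(290,120,530,340)}.items():
    im=eyes.camera(n); cv2.imwrite(f"pics/{n}3.png",im[:,:,::-1]); a.append(cv2.resize(im[y0:y1,x0:x1,::-1],(400,367)))
cv2.imwrite('pics/crop3.png',np.hstack(a))
s=get_state();print(s['time'],s['tcp_pos'],s['orientation'],s['force'],s['gripper_width'])
E
```

```text
17.7 [ 0.54226181 -0.16392044  0.34170006] [ 1.79997805e+02 -2.65999543e-02  1.77147645e+02] [ 0.30456263 -0.0664811  -2.8766571 ] 0.14571322285576827
```

View pics/crop3.png

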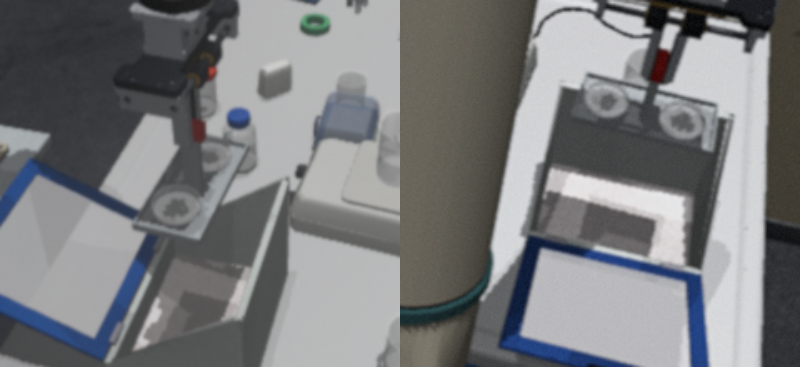

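Emit:
send_rows --pt "1 0 0 0 0 0 0" --pt "1 0 0 0 0 0 0" --pt "1 0 0 0 0 0 0" --pt "1 0 0 0 0 0 0" --pt "1 0 0 0 0 0 0" --pt "1 0 0 0 0 0 0"

```text
time: 18.3
tcp_pos: [0.5424, -0.1639, 0.3419]
orientation: [180.0, -0.0, 177.1]
force: [0.6, -0.6, -2.9]
gripper_width: 0.148
grasp_force: 30.0
```

```bash
python3 - <<'E'
from h import *
np.set_printoptions(precision=4,suppress=True)
k=.6
for nm,s,t in(('-x-y',(135,225),(712,150)),('+x-y',(200,238),(717,103)),('+x+y',(250,148),(588,75))):
    print(nm,*tri((170+s[0]*k,120+s[1]*k),(290+(t[0]-400)*k,120+t[1]*k)))
# door: hinge-side outer corner and elevation, from pre-grasp view 1 vs view 3 (moved?)
for n in('scene','top'):
    a=[]
    for i in(1,3):
        im=cv2.imread(f'pics/{n}{i}.png')[:,:,::-1].copy()
        b=blobs(n,im,(105,110,40),(130,255,255),100,{'scene':(150,200,285,345),'top':(345,250,480,399)}[n])
        h=cv2.convexHull(np.vstack(b)); 
        for e in np.arange(1,25,.5):
            q=cv2.approxPolyDP(h,e,True)
            if len(q)<=4: break
        a.append(q[:,0].tolist())
    print(n,a)
hx=np.array([.446,-.171,.058])
for el in(157,150,140):
    u=np.array([np.cos(np.radians(el)),0,np.sin(np.radians(el))])
    print(el,[(proj(n,hx+u*r+[0,y,0]).round(0)).tolist() for n in('scene','top') for r in(.01,.23) for y in(.12,-.12)])
s=get_state();print(s['time'],s['tcp_pos'],s['gripper_width'],s['grasp_force'])
E
```

```text
-x-y [ 0.5038 -0.2472  0.2625] 0.5607889394030316
+x-y [ 0.5797 -0.2483  0.2632] 0.7493139558226116
+x+y [ 0.5892 -0.0852  0.2577] 3.2272428948196628
scene [[[188, 215], [268, 254], [230, 335], [150, 298]], [[262, 263], [230, 335], [150, 298], [188, 215]]]
top [[[430, 398], [345, 397], [367, 262], [469, 285], [475, 359]], [[426, 398], [345, 396], [367, 262], [469, 285], [475, 360]]]
157 [[264.0, 252.0], [223.0, 333.0], [182.0, 211.0], [125.0, 286.0], [365.0, 265.0], [471.0, 292.0], [345.0, 333.0], [475.0, 370.0]]
150 [[264.0, 251.0], [223.0, 332.0], [185.0, 204.0], [127.0, 278.0], [365.0, 265.0], [471.0, 291.0], [347.0, 322.0], [479.0, 359.0]]
140 [[265.0, 251.0], [223.0, 332.0], [191.0, 195.0], [133.0, 269.0], [365.0, 264.0], [471.0, 291.0], [351.0, 303.0], [485.0, 339.0]]
18.3 [ 0.5424 -0.1639  0.3419] 0.14782594203335717 29.999201595783234
```

```bash
python3 -c "
from station import robot
print(robot.sign_off())"
```

```text
the job is handed in; nothing more can be done
None
```

The door is down at its open stop. The carrier is held level with both dishes on it, its underside about 25 cm above the bench (6 cm above the back wall). The job was handed in at about 18 s; the verdict was not shown.

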